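# Seat the red mixing jar on the paint mixer

### The job

Lift the red mixing jar out of its cell in the tilted carton and seat it upright and fully home on the blue mixer base, so that the two drive pegs go up into the two holes under its foot; the drive disc may have stopped turned to either side, so feel for the pegs gently rather than forcing the jar down. Let go of it there, and leave the other two jars in the carton and everything else on the table where it stands.

Things in the scene. Friction and masses are not known exactly. Their poses are not given: they have to be found in the camera images.
- red_jar_center (a point): Red mixing jar, loose, 0.25 to 0.5 kg, 134 mm high: grey foot, white round body 66 mm across with red band, red lid, red bar handle. This point is on its axis, 67 mm above the underside; z runs along the axis from foot to handle. At the start it stands in any one of the three cells, leaning with the carton, foot on the cell floor, touching the cell's wall on the robot's side.
- red_jar_handle (a point): Middle of the red jar's bar handle, on its axis, 117 mm above the underside: a bar 50 mm long (jar's x), 18 mm thick (jar's y) and 34 mm high, standing on the lid (lid top 100 mm above the underside), meant to be pinched across its thickness.
- red_jar_foot (a point): Centre of the red jar's underside. The oblong foot is 64 x 44 mm (x, y) and 16 mm high. In it are two round holes, 14 mm wide and 16 mm deep, on the jar's x axis (the line of the handle), 19 mm either side of the centre; the jar fits the same a half turn round.
- yellow_jar_center (a point): same jar as the red one, but with yellow lid, band and handle; stands in another cell of the carton. Its centre, 67 mm above its underside along its axis. Leave it there.
- green_jar_center (a point): same jar as the red one, but with green lid, band and handle; stands in another cell of the carton. Its centre, 67 mm above its underside along its axis. Leave it there.
- carton: Brown carton, fixed, on a steel stand; origin on the table below it, this frame level (z up), turned with the carton about the vertical. It leans 30 degrees towards its -x, the robot's side: the axis of its cells, and of the jars in them, is (-0.5, 0, 0.866) in this frame. Three cells in a row, at y = -101, 0 and 101 mm. The centre of its underside is at (0, 0, 32) mm.
- carton_mouth (a point): Centre of the carton's mouth (rim plane), axes as the carton's level frame. Walls, dividers and floor are 5 mm thick; each cell is 84 mm (along the slope) by 96 mm (along y) inside and 145 mm deep, so the jar handles' tops lie 11 mm below the rim. Jars must be drawn out along the cells' axis, some 150 mm to come clear.
- mixer_base: Blue paint mixer base, fixed to the table, 170 x 150 mm (x, y), black dial on its front (-x); on top an aluminium drive disc 90 mm across with two upright black pegs. Origin on the table under its centre, z up; yaw is the housing's. The braked disc does not turn; it may have stopped with the line through the pegs up to 30 degrees either way from the housing's x axis: not reported.
- mixer_seat (a point): Centre of the disc's upper face, 70 mm above the table, axes of the housing. The pegs, 9 mm thick with bevelled tops, rise 12 mm above it, 19 mm either side of this point. A jar fully home has its underside on this face (its centre 67 mm higher); one resting on top of the pegs stands 12 mm higher.
- water_bottle: White bottle with red cap, 72 mm across, 210 mm high, loose; origin under its centre. Leave alone.
- can_lid: Lid of a paint tin, lying flat, red with white top, 110 mm across, 10 mm high; origin under its centre. Leave alone.
- paint_brush: Brush lying on the table, about 200 mm long along its x; origin under it. Leave alone.
- rinse_cup: Blue cup, 74 mm across, 95 mm high; origin under its centre. Leave alone.
- pigment_jar: Small jar with orange cap, 64 mm across, 90 mm high; origin under its centre. Leave alone.

How it is judged:
By the outcome, as a careful person would: the job done as asked, in the order asked, and still so for the second after the job is handed in, with the robot touching nothing.
It also fails if it takes over 54 s, if anything falls off the work surface, if the arm or the gripper's body presses on something with over 40 N, if the wrist force passes 120 N, or if a joint passes its speed limit or range.

### The arm

A 6-joint arm with a two-finger parallel gripper is mounted at the origin on the work surface. World frame = base frame: x ahead of the robot, y to its left, z up, the work surface at z = 0. Lengths are in m, angles in degrees, forces in N, time in s.
With the tool pointing down it reaches from about 0.4 to 0.825 m from the base axis. Payload 7 kg.
Tool frame: the origin (TCP) lies on the centre line of the jaws, within the pads' length; the fingertips stand 11 mm ahead of it and the grasp point (between the pads) lies 8 mm behind it; z points along the fingers, y is the line along which they close (so a half turn about z gives the same grasp; the last joint's range is limited). The gripper opens to 88 mm and grips with 3 to 60 N. Pads are 19 mm wide; open, the fingers measure 130 mm over their backs; the gripper's body (78 mm by 193 mm) begins 47 mm behind the grasp point.
Start: joints at [84.803, 20.546, 0.682, 0, -70.136, -16.507], TCP at [0.25, 0.627, 0.238] pointing down, gripper open.
Joint ranges: [-176.03, 176.03], [-82.01, 121.73], [-58.28, 71.71], [-173.87, 95.51], [-174.79, -0.11], [-173.66, 173.66]. Speed limits (degrees/s): [136.94, 136.94, 172.46, 180, 180, 180].

### API

Orientations are given as [roll, pitch, yaw] about the fixed x, y, z axes, in that order (R = Rz(yaw) Ry(pitch) Rx(roll)).
In Python, from plant import r, capture, camera_model, job gives the robot as it stands.
- The arm moves only by the tool drive_tool, never from a script. Its argument "increments" is a list that holds one entry, the list of rows, each a list of 5 numbers: the gripper's target within -1 to 1 (fully open at 1, half-way at 0, shut at -1), then the shift along the tool's x, y, z scaled (see below), then the turn about the tool's z scaled (see below). In form: [[[gripper, tx, ty, tz, roll], ...]]. A call has 1 to 5 rows; each row is the pose to reach, as a shift and turn from the pose commanded when the call began, along the tool's axes at that moment, turning the shorter way round; what a row does not reach only later rows make up. The controller multiplies each number of a shift by 120 mm and each number of a turn by 360 degrees. A row lasts 1/8 s, in which the tool goes at most 62.5 mm and 10.7 degrees, less where a joint would pass 70% of its speed; a pose out of reach is approached as far as the arm can. A call with a number of a shift or a turn outside -1 to 1 is refused whole. A call with a gripper value outside its range is refused whole. The fingers move at their own pace and stop on an object; "squeeze" is the grip in N (left out, the last holds). Time passes only in rows, so rows that repeat a pose let the fingers close. It gives the time, the measured TCP pose, the force, the opening and the grip force at its end, in the units of the state.
- r.get_state(): the state, without advancing time (a new reading comes with each control period).
- capture(name): name is "scene" or "side" or "wrist"; returns the picture (384x512x3 uint8, red, green, blue); there is no depth.
- camera_model(name): a dict with "camera_matrix" (3x3 intrinsics, pixels), "rvec" (rotation vector, rad) and "tvec" (3), from world to camera coordinates, as OpenCV has them. Camera axes: x right, y down, z forward; pixel columns grow to the right and rows downward; lengths in m; the calibration is good to about 2 mm. A picture is of the moment at which its call begins: read the wrist's pose just before it. camera_model takes no time and is no camera call; for the wrist camera it gives the pose at the moment of the call.
- job.close_job(): hands the job in; it is judged then, once.
The state is a dict: "time_s": time; "joints": joint angles; "qd": joint speeds; "joint_torque": joint torques, N m; "tcp_pos": TCP position; "eef_rot": TCP orientation; "contact_force": force on the tool from outside, world axes, zero at the start; "moment": the same for the moment, N m; "gripper_width": finger opening in m; "gripper_force": force on a finger pad.
Only numpy, scipy, OpenCV 4.12 (cv2) and the standard library are available. Lean on these libraries where they do the work, as an engineer would, in place of code of your own. Each camera call takes 0.05 s, during which the arm holds its last target. There are 200 camera calls.

## Working session

There is one attempt and no reset: what is moved stays moved. The work goes in short steps, Python scripts to look and compute and a tool call to move; the robot and the scene stay as the last step left them, time stands still between calls to the robot, and variables do not carry over. Pictures are saved under pics/ and viewed, at most 10 in all, crops included, and the job is handed in when it is done.

Besides the shell and the picture viewer there is one more tool, called as a command line: name --argument value ..., lists and objects as JSON in quotes. drive_tool: Moves the arm, as the interface text tells. Its arguments: {"type":"object","properties":{"increments":{"type":"array"},"squeeze":{"type":"number"}},"required":["increments"]}

```bash
ls; mkdir -p pics
python3 - <<'E'
from plant import r,capture,camera_model
import cv2,numpy as np
print(r.get_state())
for n in ("scene","side","wrist"):
    im=capture(n); cv2.imwrite(f"pics/{n}0.png",im[:,:,::-1]); m=camera_model(n); print(n,m)
a=[cv2.imread(f"pics/{n}0.png") for n in("scene","side")]
E
```

```text
pics
{'time_s': 0.0, 'joints': array([ 8.48028326e+01,  2.05915830e+01,  6.33785977e-01, -1.93098139e-02,
       -7.01352827e+01, -1.65089569e+01]), 'qd': array([-0.00223766,  0.00782512,  0.04141526, -0.05484055,  0.00246335,
       -0.07751289]), 'joint_torque': array([-5.84591580e-04, -5.82714915e+01,  2.93070155e+01,  6.99751407e+00,
        7.01569792e-03, -1.58627681e-04]), 'tcp_pos': array([0.24947813, 0.62670294, 0.23662364]), 'eef_rot': array([ 1.79905599e+02, -9.04838916e-03, -2.17126932e+01]), 'contact_force': array([0.62168956, 0.03140078, 0.54265354]), 'moment': array([ 0.03661126,  0.01794548, -0.0384488 ]), 'gripper_force': 0.0, 'gripper_width': 0.08734627348603659}
scene {'camera_matrix': array([[347.06568178,   0.        , 253.29294838],
       [  0.        , 347.06568178, 188.33144057],
       [  0.        ,   0.        ,   1.        ]]), 'rvec': array([ 1.19721388,  2.47078569, -0.83176537]), 'tvec': array([ 0.40988715, -0.21410655,  1.48770318])}
side {'camera_matrix': array([[357.63344953,   0.        , 251.69132891],
       [  0.        , 357.63344953, 191.25066079],
       [  0.        ,   0.        ,   1.        ]]), 'rvec': array([ 0.49463837, -2.71307325,  1.21273173]), 'tvec': array([0.47445065, 0.28193977, 0.93571924])}
wrist {'camera_matrix': array([[322.03543697,   0.        , 260.31735861],
       [  0.        , 322.03543697, 190.4238156 ],
       [  0.        ,   0.        ,   1.        ]]), 'rvec': array([-1.66113049,  2.44646849,  0.356315  ]), 'tvec': array([ 0.67337573, -0.03345709,  0.39156613])}
```

View pics/scene0.png

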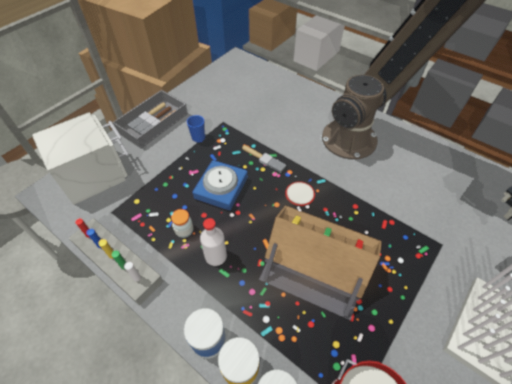

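View pics/side0.png

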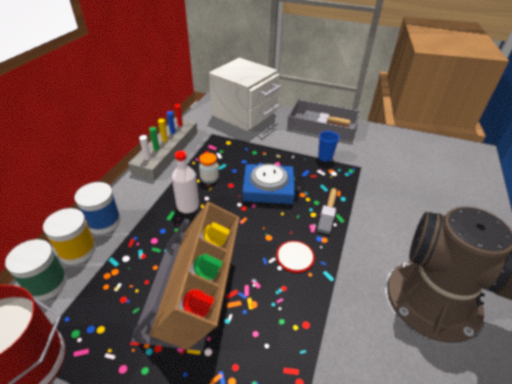

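View pics/wrist0.png

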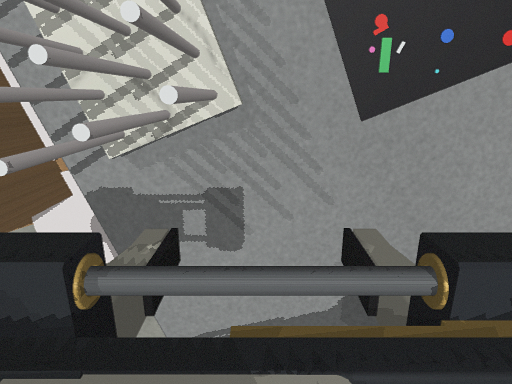

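The scene shows the carton around (325,255) in scene and (195,280) in side. The red handle is the end cell at (197,302) side / (361,245) scene. The mixer is at (220,183) / (269,180), and the bottle, pigment jar and cup sit beyond it. The wrist view sees only the table. Next: triangulate.

```bash
cat > h.py <<'E'
import cv2,numpy as np
from plant import r,capture,camera_model
def ray(m,p):
    R=cv2.Rodrigues(np.array(m['rvec']))[0];t=np.array(m['tvec'])
    d=R.T@(np.linalg.inv(m['camera_matrix'])@np.array([p[0],p[1],1.]))
    return -R.T@t,d/np.linalg.norm(d)
def onz(m,p,z):
    o,d=ray(m,p);return o+d*(z-o[2])/d[2]
def tri(m1,p1,m2,p2):
    o1,d1=ray(m1,p1);o2,d2=ray(m2,p2)
    s=np.linalg.lstsq(np.c_[d1,-d2],o2-o1,rcond=None)[0]
    a,b=o1+s[0]*d1,o2+s[1]*d2
    return (a+b)/2,np.linalg.norm(a-b)
def proj(m,P):
    return cv2.projectPoints(np.array(P,float).reshape(-1,3),np.array(m['rvec']),np.array(m['tvec']),m['camera_matrix'],None)[0][:,0]
E
python3 - <<'E'
from h import *
np.set_printoptions(precision=4,suppress=True)
s,d,w=[camera_model(n) for n in("scene","side","wrist")]
for n,a,b in (("red",(361,245),(199,301)),("green",(328,233),(208,266)),("yel",(297,222),(217,235)),("disc",(220,180),(269,177)),("bottle cap",(209,224),(181,156))):
    print(n,tri(s,a,d,b))
st=r.get_state();from scipy.spatial.transform import Rotation as Ro
Rt=Ro.from_euler('xyz',st['eef_rot'],degrees=True).as_matrix()
o,dd=ray(w,(256,192));print("cam in tool",Rt.T@(o-st['tcp_pos']),Rt.T@dd,Rt)
a=cv2.imread("pics/scene0.png");b=cv2.imread("pics/side0.png")
A=cv2.resize(a[200:310,255:395],None,fx=3.4,fy=3.4,interpolation=2);B=cv2.resize(b[195:355,130:250],None,fx=2.3375,fy=2.3375,interpolation=2)
C=cv2.resize(a[150:220,180:260],None,fx=3.4,fy=3.4,interpolation=2)
o=np.zeros((374+240,476+300,3),np.uint8);o=np.zeros((600,780,3),np.uint8)
o[:374,:476]=A;o[:374,480:480+B.shape[1]]=B[:374];h=min(226,C.shape[0]);o[374:374+h,:C.shape[1]]=C[:h]
D=cv2.resize(b[150:215,230:310],None,fx=3.4,fy=3.4);o[374:374+221,300:300+D.shape[1]]=D
cv2.imwrite("pics/crop1.png",o)
E
```

```text
red (array([0.5178, 0.2933, 0.1443]), np.float64(0.004749593236345777))
green (array([0.5407, 0.1976, 0.1376]), np.float64(0.009998117530992811))
yel (array([0.563 , 0.0997, 0.1324]), np.float64(0.008156168320490728))
disc (array([ 0.5392, -0.2536,  0.0533]), np.float64(0.0041461877715693795))
bottle cap (array([ 0.7608, -0.0821,  0.2002]), np.float64(0.0016249519789601527))
cam in tool [ 0.0791  0.0011 -0.1474] [-0.2906 -0.0135  0.9568] [[ 0.9291 -0.3699 -0.0003]
 [-0.3699 -0.9291 -0.0012]
 [ 0.0001  0.0013 -1.    ]]
```

View pics/crop1.png

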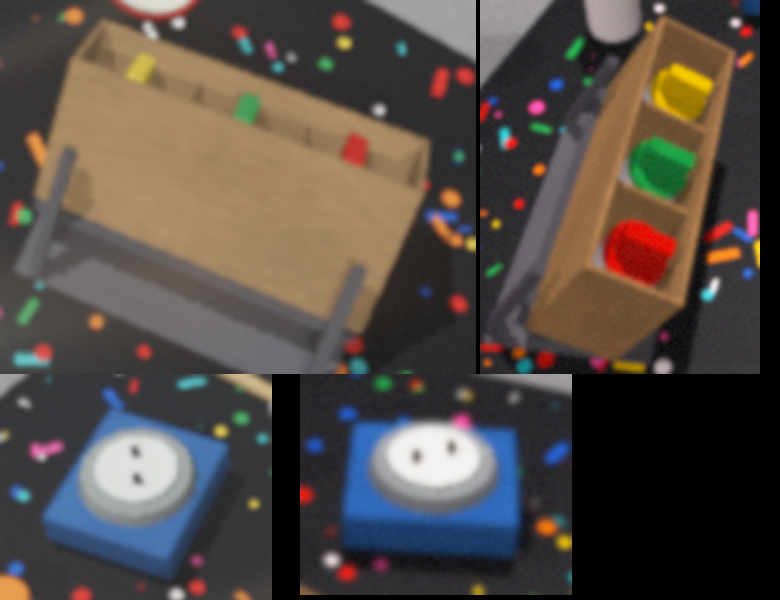

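Carton yaw is about 13°, with the red jar near (0.518,0.293). I'll move over it with the camera on the robot's side.

drive_tool --increments '[[[1, 0.9, 0.5, -0.8, 0.115], [1, 0.9, 0.5, -0.8, 0.115], [1, 0.9, 0.5, -0.8, 0.115], [1, 0.9, 0.5, -0.8, 0.115]]]'

```text
time_s: 0.65
tcp_pos: [0.3293, 0.5305, 0.3362]
eef_rot: [-179.8, 0.1, -63.5]
contact_force: [0.1, -0.1, -0.3]
gripper_width: 0.0874
gripper_force: 0.0
```

```bash
cat >> h.py <<'E'
from scipy.spatial.transform import Rotation as Ro
def go(P,yaw,show=True):
    s=r.get_state();R=Ro.from_euler('xyz',s['eef_rot'],degrees=True).as_matrix()
    cy=np.degrees(np.arctan2(R[1,0],R[0,0]))
    sh=R.T@(np.array(P)-s['tcp_pos'])/.12
    dy=(yaw-cy+180)%360-180
    print("t",s['time_s'],"pos",s['tcp_pos'].round(4),"yaw",round(cy,2),"w",round(s['gripper_width'],4),"shift",sh.round(3),"roll",round(-dy/360,4),"F",np.round(s['contact_force'],1))
E
python3 - <<'E'
from h import *
go((.55,.27,.33),-167)
s,d=camera_model("scene"),camera_model("side")
a=tri(s,(220.0,172.9),d,(264.4,173.8));b=tri(s,(220.3,180.9),d,(274.7,171.5));print(a,b)
a=tri(s,(220.0,172.9),d,(274.7,171.5));b=tri(s,(220.3,180.9),d,(264.4,173.8));print(a,b)
E
```

```text
t 0.65 pos [0.3293 0.5305 0.3362] yaw -63.54 w 0.0874 shift [ 2.763 -0.679  0.046] roll 0.2874 F [ 0.1 -0.1 -0.3]
(array([ 0.54410207, -0.24043844,  0.08913035]), np.float64(0.022179646883718606)) (array([ 0.53248129, -0.26190395,  0.05841322]), np.float64(0.03428415862658729))
(array([ 0.52414323, -0.26506044,  0.07245395]), np.float64(0.005182961596729271)) (array([ 0.55211836, -0.23869032,  0.07381945]), np.float64(0.005985770390175425))
```

drive_tool --increments '[[[1, 1, -0.25, 0, 0.115], [1, 1, -0.25, 0, 0.115], [1, 1, -0.25, 0, 0.115], [1, 1, -0.25, 0, 0.115]]]'

```text
time_s: 1.15
tcp_pos: [0.4094, 0.437, 0.3334]
eef_rot: [180.0, -0.0, -104.9]
contact_force: [0.3, -0.4, 0.4]
gripper_width: 0.0873
gripper_force: 0.0
```

Run:
```python
from h import *
go((.55,.27,.33),-167)
```

```text
t 1.15 pos [0.4094 0.437  0.3334] yaw -104.93 w 0.0873 shift [ 1.043 -1.49   0.029] roll 0.1724 F [ 0.3 -0.4  0.4]
```

drive_tool --increments '[[[1, 0.7, -1, 0, 0.172], [1, 0.7, -1, 0, 0.172], [1, 0.7, -1, 0, 0.172], [1, 0.7, -1, 0, 0.172], [1, 0.7, -1, 0, 0.172]]]'

```text
time_s: 1.78
tcp_pos: [0.5042, 0.326, 0.3332]
eef_rot: [-180.0, -0.0, -158.6]
contact_force: [0.7, 1.4, -0.8]
gripper_width: 0.0875
gripper_force: 0.0
```

Run:
```python
from h import *
go((.55,.27,.33),-167)
```

```text
t 1.775 pos [0.5042 0.326  0.3332] yaw -158.64 w 0.0875 shift [-0.186 -0.573  0.027] roll 0.0232 F [ 0.7  1.4 -0.8]
```

drive_tool --increments '[[[-0.1, -0.19, -0.57, 0, 0.023], [-0.1, -0.19, -0.57, 0, 0.023], [-0.1, -0.19, -0.57, 0, 0.023], [-0.1, -0.19, -0.57, 0, 0.023]]]'

```text
time_s: 2.28
tcp_pos: [0.5501, 0.2721, 0.3335]
eef_rot: [180.0, -0.0, -166.4]
contact_force: [1.1, 1.2, 0.9]
gripper_width: 0.0529
gripper_force: 0.0
```

Run:
```python
from h import *
import json
go((.55,.27,.33),-167)
m=camera_model("wrist");im=capture("wrist");cv2.imwrite("pics/w1.png",im[:,:,::-1])
np.save("w1.npy",np.r_[m['camera_matrix'].ravel(),m['rvec'],m['tvec']])
```

```text
t 2.275 pos [0.5501 0.2721 0.3335] yaw -166.45 w 0.0529 shift [ 0.005 -0.017  0.029] roll 0.0015 F [1.1 1.2 0.9]
```

View pics/w1.png

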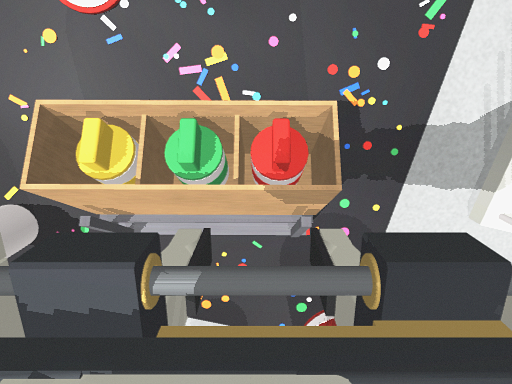

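The carton's rim corners are near (39,101),(336,101),(341,187),(22,187). All three bars run along the slope, with the red bar's top around (281,120)-(281,165). Now measure rim and bar.

Run:
```python
from h import *
np.set_printoptions(precision=4,suppress=True)
v=np.load("w1.npy");m=dict(camera_matrix=v[:9].reshape(3,3),rvec=v[9:12],tvec=v[12:])
zl,zh=.162-.0235,.162+.0235
c=[onz(m,p,z) for p,z in(((39,101),zl),((336,101),zl),((341,187),zh),((22,187),zh))]
print(np.array(c),[np.linalg.norm(c[0]-c[1]),np.linalg.norm(c[3]-c[2]),np.linalg.norm(c[1]-c[2]),np.linalg.norm(c[0]-c[3])])
cc=np.mean(c,0);dy=(c[1]-c[0]+c[2]-c[3]);yaw=np.degrees(np.arctan2(dy[1],dy[0]))-90;print("mouth",cc,"yaw",yaw)
cx=np.array([np.cos(np.radians(yaw)),np.sin(np.radians(yaw)),0]);cy=np.array([-cx[1],cx[0],0]);n=-.5*cx+np.array([0,0,.866]);u=.866*cx+np.array([0,0,.5])
H=cc+.101*cy-.009*u-.028*n
print("handle pred",H,"top ends px",proj(m,[H+.017*n+.025*u,H+.017*n-.025*u,H+.017*n]),"base",proj(m,[H-.017*n+.025*u,H-.017*n-.025*u]))
im=cv2.imread("pics/w1.png")[105:200,235:330]
cv2.imwrite("pics/c2.png",cv2.resize(im,None,fx=6,fy=6,interpolation=2))
```

```text
[[0.5358 0.0337 0.1385]
 [0.4642 0.3294 0.1385]
 [0.5403 0.3473 0.1855]
 [0.6119 0.0515 0.1855]] [np.float64(0.304245929404638), np.float64(0.3043264669639924), np.float64(0.0912265891357944), np.float64(0.09119573725669146)]
mouth [0.538  0.1905 0.162 ] yaw 13.617267367573504
handle pred [0.5203 0.2901 0.1333] top ends px [[286.1583 161.4113]
 [285.2642 115.9509]
 [285.7034 138.2846]] base [[283.7625 171.1461]
 [283.0231 129.4427]]
```

View pics/c2.png

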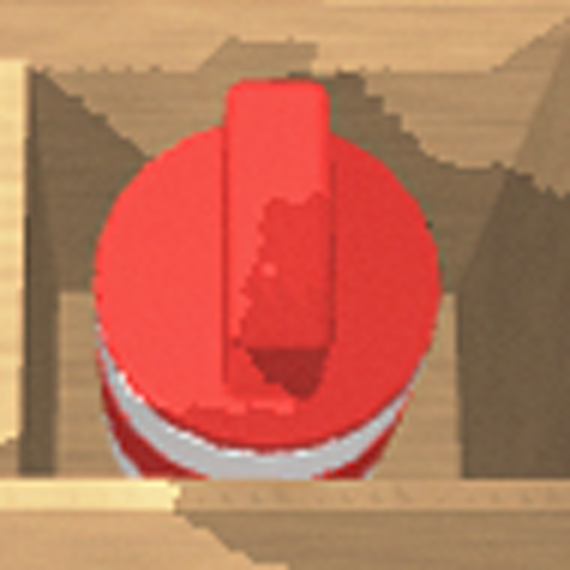

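The red bar's top face spans (281.2,118.3)-(281.8,163), centred at (281.5,140.7). It is parallel to the carton's x axis and 4 mm off the cell's middle.

Run:
```python
from h import *
np.set_printoptions(precision=4,suppress=True)
v=np.load("w1.npy");m=dict(camera_matrix=v[:9].reshape(3,3),rvec=v[9:12],tvec=v[12:])
a=onz(m,(281.2,118.3),.148-.0125);b=onz(m,(281.8,163),.148+.0125);c=onz(m,(281.5,140.7),.148)
print(a,b,np.linalg.norm(a-b),np.degrees(np.arctan2(*(b-a)[1::-1])))
T=(a+b)/2; print(T,c)
yaw=np.radians(13.5);cx=np.array([np.cos(yaw),np.sin(yaw),0]);n=-.5*cx+np.array([0,0,.866]);u=.866*cx+np.array([0,0,.5])
G=T-.006*n-.003*u; print("grasp",G,"tcp",G-[0,0,.008])
t=G-[0,0,.008]
go(t+.08*n,-166.5)
go(t,-166.5)
```

```text
[0.4943 0.2795 0.1355] [0.5357 0.2893 0.1605] 0.04932948752586297 13.39488867774306
[0.515  0.2844 0.148 ] [0.5155 0.2845 0.148 ]
grasp [0.5154 0.2845 0.1413] tcp [0.5154 0.2845 0.1333]
t 2.325 pos [0.55   0.2723 0.3336] yaw -166.43 w 0.0491 shift [0.59  0.167 1.092] roll 0.0002 F [-0.5 -0.2  0.3]
t 2.325 pos [0.55   0.2723 0.3336] yaw -166.43 w 0.0491 shift [0.256 0.166 1.669] roll 0.0002 F [-0.5 -0.2  0.3]
```

drive_tool --increments '[[[-0.23, 0.256, 0.166, 0.9, 0], [-0.23, 0.256, 0.166, 0.9, 0], [-0.23, 0.256, 0.166, 0.9, 0], [-0.23, 0.256, 0.166, 0.9, 0]]]'

```text
time_s: 2.82
tcp_pos: [0.517, 0.2849, 0.2276]
eef_rot: [180.0, 0.1, -166.4]
contact_force: [0.3, 0.0, 0.6]
gripper_width: 0.0338
gripper_force: 0.0
```

Run:
```python
from h import *
go((.5154,.2845,.1333),-166.5)
im=capture("wrist");cv2.imwrite("pics/w2.png",im[60:330,100:420,::-1])
```

```text
t 2.825 pos [0.517  0.2849 0.2276] yaw -166.4 w 0.0338 shift [ 0.016 -0.     0.786] roll 0.0003 F [0.3 0.  0.6]
```

View pics/w2.png

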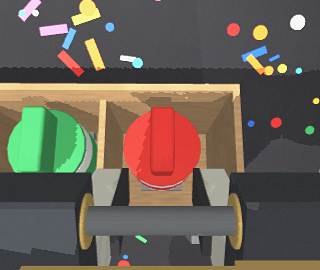

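The bar (crop col 162) is centred between the fingers (crop cols 119 and 201), so I can descend.

drive_tool --increments '[[[-0.23, 0.016, 0, 0.3, 0], [-0.23, 0.016, 0, 0.55, 0], [-0.23, 0.016, 0, 0.65, 0], [-0.23, 0.016, 0, 0.65, 0]]]'

```text
time_s: 3.38
tcp_pos: [0.5148, 0.2836, 0.1483]
eef_rot: [180.0, 0.0, -166.5]
contact_force: [0.3, 0.2, 0.7]
gripper_width: 0.0337
gripper_force: 0.0
```

drive_tool --increments '[[[-0.23, 0, 0, 0.06, 0], [-0.23, 0, 0, 0.12, 0], [-0.23, 0, 0, 0.13, 0]]]'

```text
time_s: 3.75
tcp_pos: [0.514, 0.2832, 0.1317]
eef_rot: [-180.0, -0.0, -166.5]
contact_force: [-0.2, 0.1, 0.5]
gripper_width: 0.0338
gripper_force: 0.0
```

drive_tool --increments '[[[-1, 0, 0, 0, 0], [-1, 0, 0, 0, 0], [-1, 0, 0, 0, 0], [-1, 0, 0, 0, 0], [-1, 0, 0, 0, 0]]]' --squeeze 45

```text
time_s: 4.38
tcp_pos: [0.5143, 0.2835, 0.1321]
eef_rot: [180.0, 0.0, -166.5]
contact_force: [-0.9, 0.9, -0.1]
gripper_width: 0.0177
gripper_force: 45.0
```

drive_tool --increments '[[[-1, 0.05, 0, -0.095, 0], [-1, 0.12, 0, -0.216, 0], [-1, 0.2, 0, -0.355, 0], [-1, 0.25, 0, -0.442, 0], [-1, 0.25, 0, -0.442, 0]]]'

```text
time_s: 5.0
tcp_pos: [0.4842, 0.2762, 0.186]
eef_rot: [179.9, 0.0, -166.5]
contact_force: [-0.3, 0.3, -4.7]
gripper_width: 0.0178
gripper_force: 44.9
```

drive_tool --increments '[[[-1, 0.1, 0, -0.18, 0], [-1, 0.2, 0, -0.355, 0], [-1, 0.3, 0, -0.53, 0], [-1, 0.4, 0, -0.7, 0], [-1, 0.4, 0, -0.7, 0]]]'

```text
time_s: 5.62
tcp_pos: [0.4379, 0.2652, 0.2699]
eef_rot: [179.9, 0.1, -166.5]
contact_force: [-0.4, -0.3, -3.5]
gripper_width: 0.0179
gripper_force: 45.0
```

drive_tool --increments '[[[-1, 0.05, 0, -0.2, 0], [-1, 0.1, 0, -0.4, 0], [-1, 0.1, 0, -0.6, 0], [-1, 0.1, 0, -0.6, 0]]]'

```text
time_s: 6.12
tcp_pos: [0.4271, 0.2628, 0.3411]
eef_rot: [179.9, 0.1, -166.5]
contact_force: [0.3, 0.4, -5.3]
gripper_width: 0.0175
gripper_force: 45.0
```

Run:
```python
from h import *
go((.45,.1,.35),-166.5);print(r.get_state()['moment'])
a=cv2.imwrite("pics/x.png",capture("side")[:,:,::-1]);im=capture("scene")[:,:,::-1];w=capture("wrist")[:,:,::-1]
b=cv2.imread("pics/x.png")
cv2.imwrite("pics/m3.png",np.hstack([cv2.resize(b[150:350,130:410],(392,280)),cv2.resize(w,(374,280))]))
```

```text
t 6.125 pos [0.4271 0.2628 0.3411] yaw -166.5 w 0.0175 shift [ 0.131 -1.364 -0.075] roll 0.0 F [ 0.3  0.4 -5.3]
[ 0.06022237 -0.00209237 -0.00512414]
```

View pics/m3.png

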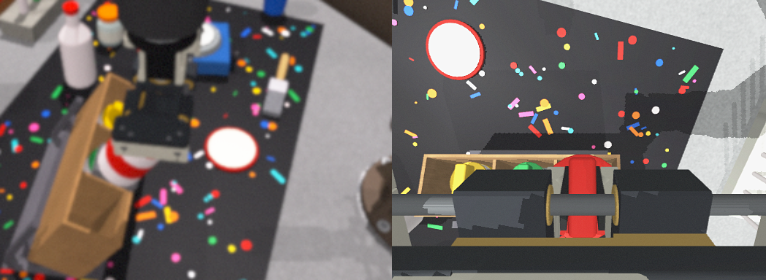

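The jar is out and clear of the carton, still leaning about 30°, and the other two jars are in place. Now carry it towards the mixer.

drive_tool --increments '[[[-1, 0, -0.3, -0.1, 0], [-1, 0, -0.7, -0.15, 0], [-1, 0, -1, -0.15, 0]]]'

```text
time_s: 6.65
tcp_pos: [0.4546, 0.1441, 0.3579]
eef_rot: [-180.0, -0.1, -166.5]
contact_force: [-0.3, 0.4, -4.1]
gripper_width: 0.0177
gripper_force: 45.0
```

drive_tool --increments '[[[-1, 0, -0.4, 0, -0.02], [-1, 0, -0.8, 0, -0.04], [-1, 0, -1, 0, -0.06]]]'

```text
time_s: 7.02
tcp_pos: [0.4823, 0.0267, 0.3573]
eef_rot: [180.0, -0.2, -144.8]
contact_force: [-0.4, 0.5, -4.3]
gripper_width: 0.0176
gripper_force: 45.0
```

Run:
```python
from h import *
go((.611,-.184,.35),-137)
```

```text
t 7.025 pos [0.4823 0.0267 0.3573] yaw -144.76 w 0.0176 shift [ 0.138 -2.053  0.06 ] roll -0.0216 F [-0.4  0.5 -4.3]
```

drive_tool --increments '[[[-1, 0.07, -0.5, 0, -0.01], [-1, 0.07, -1, 0, -0.021], [-1, 0.07, -1, 0, -0.021]]]'

```text
time_s: 7.4
tcp_pos: [0.5457, -0.0773, 0.3558]
eef_rot: [179.9, -0.3, -137.6]
contact_force: [-0.6, 1.1, -5.1]
gripper_width: 0.0177
gripper_force: 44.9
```

drive_tool --increments '[[[-1, 0.07, -0.5, 0, 0], [-1, 0.07, -0.9, 0, 0], [-1, 0.07, -0.9, 0, 0], [-1, 0.07, -0.9, 0, 0]]]'

```text
time_s: 7.9
tcp_pos: [0.6113, -0.1588, 0.3573]
eef_rot: [179.9, -0.1, -137.4]
contact_force: [-0.6, 0.1, -4.3]
gripper_width: 0.0177
gripper_force: 45.0
```

Run:
```python
from h import *
go((.611,-.184,.35),-137)
m=camera_model("wrist");im=capture("wrist");cv2.imwrite("pics/w4.png",im[:,:,::-1])
np.save("w4.npy",np.r_[m['camera_matrix'].ravel(),m['rvec'],m['tvec']])
```

```text
t 7.9 pos [ 0.6113 -0.1588  0.3573] yaw -137.36 w 0.0177 shift [ 0.144 -0.153  0.06 ] roll -0.001 F [-0.6  0.1 -4.3]
```

View pics/w4.png

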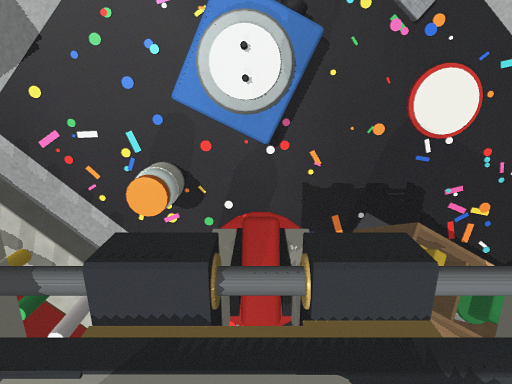

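The pegs show at (244,45) and (246,78) on the disc centred near (246,61). The jar is still tilted in the jaws. Now the exact peg centres.

Run:
```python
from h import *
np.set_printoptions(precision=4,suppress=True)
v=np.load("w4.npy");m=dict(camera_matrix=v[:9].reshape(3,3),rvec=v[9:12],tvec=v[12:])
g=cv2.cvtColor(cv2.imread("pics/w4.png"),6)
W=g[30:95,215:280];_,_,s,c=cv2.connectedComponentsWithStats((W<110).astype(np.uint8))
P=[]
for a,b in zip(s,c):
    if 20<a[4]<150: p=b+[215,30];P.append(onz(m,p,.078));print(a,p,P[-1])
d=P[1]-P[0];print(np.linalg.norm(d[:2]),np.degrees(np.arctan2(d[1],d[0])),(P[0]+P[1])/2)
h=cv2.cvtColor(cv2.imread("pics/w4.png"),cv2.COLOR_BGR2HSV)
M=((h[...,1]<60)&(h[...,2]>100)).astype(np.uint8)[0:120,180:310]
n,l,s,c=cv2.connectedComponentsWithStats(M);i=1+np.argmax(s[1:,4]);print(s[i],c[i]+[180,0])
cn=max(cv2.findContours((l==i).astype(np.uint8),0,1)[0],key=len);e=cv2.fitEllipse(cn);print(e,onz(m,np.array(e[0])+[180,0],.070))
```

```text
[25 11  8  9 48] [243.6458  45.0417] [ 0.5263 -0.2665  0.078 ]
[27 44  7  8 39] [244.9487  77.7436] [ 0.5533 -0.2402  0.078 ]
0.037685957143255136 44.338143059556636 [ 0.5398 -0.2534  0.078 ]
[  16    8   96  105 7772] [243.6989  60.0143]
((63.744441986083984, 59.976539611816406), (95.38160705566406, 103.11338806152344), 4.556447982788086) [ 0.5386 -0.2559  0.07  ]
```

Run:
```python
from h import *
go((.538,-.256,.245),-135.7)
```

```text
t 7.95 pos [ 0.6112 -0.1585  0.3581] yaw -137.32 w 0.0176 shift [ 0.999 -0.185  0.943] roll -0.0045 F [ 0.5  0.3 -4.6]
```

drive_tool --increments '[[[-1, 0.5, -0.1, 0.1, -0.0045], [-1, 0.9, -0.185, 0.3, -0.0045], [-1, 0.999, -0.185, 0.6, -0.0045], [-1, 0.999, -0.185, 0.8, -0.0045], [-1, 0.999, -0.185, 0.94, -0.0045]]]'

```text
time_s: 8.57
tcp_pos: [0.538, -0.2559, 0.2458]
eef_rot: [-180.0, 0.0, -135.7]
contact_force: [0.6, -1.0, -4.6]
gripper_width: 0.0177
gripper_force: 45.0
```

drive_tool --increments '[[[-1, 0, 0, 0, 0], [-1, 0, 0, 0, 0], [-1, 0, 0, 0, 0]]]' --squeeze 22

```text
time_s: 8.95
tcp_pos: [0.5394, -0.2567, 0.2474]
eef_rot: [-179.9, 0.1, -135.7]
contact_force: [0.5, -0.8, -3.8]
gripper_width: 0.0177
gripper_force: 22.0
```

```bash
cat >> h.py <<'E'
def bar():
    """tool-frame position of the red bar's top edge nearest the camera; row of first bright red in the bar's columns"""
    m=camera_model("wrist");s=r.get_state();im=capture("wrist");h=cv2.cvtColor(im,cv2.COLOR_RGB2HSV)
    M=((h[...,0]<8)|(h[...,0]>172))&(h[...,1]>140)&(h[...,2]>70)
    rows=np.where(M[150:300,245:275].mean(1)>.8)[0]+150
    lid=np.where(M[100:300,:].sum(1)>5)[0]+100
    return im,m,s,rows[:1],lid[:1]
E
python3 - <<'E'
from h import *
go((.538,-.256,.245),-135.7)
im,m,s,a,b=bar();print(a,b);b=capture("side");c=capture("scene")
np.save("b.npy",im)
cv2.imwrite("pics/m5.png",np.hstack([cv2.resize(im[120:345,130:390],(390,338)),cv2.resize(b[80:236,180:360],(390,338))])[:,:,::-1])
E
```

```text
t 8.95 pos [ 0.5394 -0.2567  0.2474] yaw -135.69 w 0.0177 shift [0.004 0.012 0.02 ] roll 0.0 F [ 0.5 -0.8 -3.8]
[214] [164]
```

View pics/m5.png

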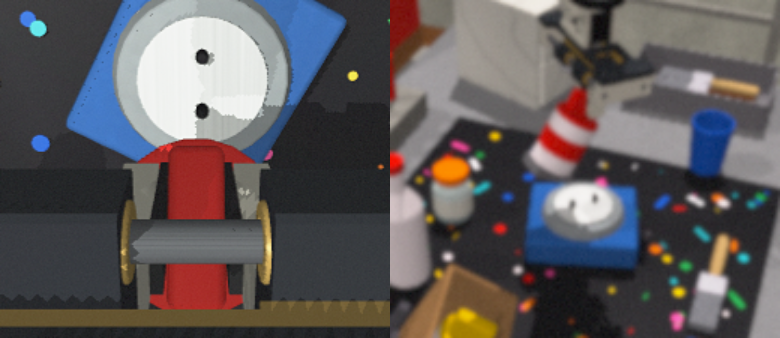

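Jar still leans about 30° at 22 N. The pegs are visible at about (264.7,158) and (264.7,193). I'll ease the grip stepwise.

drive_tool --increments '[[[-1, 0, 0, 0, 0], [-1, 0, 0, 0, 0]]]' --squeeze 14

```text
time_s: 9.35
tcp_pos: [0.5387, -0.2568, 0.2462]
eef_rot: [180.0, 0.0, -135.7]
contact_force: [-0.9, -0.1, -4.9]
gripper_width: 0.0178
gripper_force: 14.0
```

Run:
```python
from h import *
im,m,s,a,b=bar();print(a,b,s['gripper_force'])
for p in ((264.7,158),(264.7,193.3)): print(onz(m,p,.078))
```

```text
[214] [100] 13.999333083629608
[ 0.5248308  -0.26684489  0.078     ]
[ 0.55096896 -0.24109801  0.078     ]
```

drive_tool --increments '[[[-1, 0, 0, 0, 0], [-1, 0, 0, 0, 0]]]' --squeeze 10

```text
time_s: 9.65
tcp_pos: [0.5386, -0.2568, 0.2462]
eef_rot: [180.0, -0.0, -135.7]
contact_force: [-0.5, -0.2, -5.0]
gripper_width: 0.0178
gripper_force: 10.0
```

Run:
```python
from h import *
im,m,s,a,b=bar();print(a,b,s['gripper_force'])
```

```text
[194] [100] 9.999701231718063
```

```bash
cat >> h.py <<'E'
def pred(m,s,th,pts,u0=.003):
    R=Ro.from_euler('xyz',s['eef_rot'],degrees=True).as_matrix();t=np.radians(th);o=[]
    for u,n in pts:
        u=u+u0
        o.append(s['tcp_pos']+R@np.array([-u*np.cos(t)+n*np.sin(t),0,-(u*np.sin(t)+n*np.cos(t))-.008]))
    return proj(m,o)
E
python3 - <<'E'
from h import *
np.set_printoptions(precision=1,suppress=True)
im,m,s,a,b=bar()
for th in(30,20,10,5,0,-5): print(th,pred(m,s,th,[(-.025,.006),(-.033,-.028),(.025,.006),(-.033,-.036)])[:,1])
old=np.load("b.npy")
for I in(old,im):
    h=cv2.cvtColor(I,cv2.COLOR_RGB2HSV)
    for c in(235,262): print(c,[tuple(int(v) for v in I[k,c]) for k in range(180,240,4)])
    print([tuple(int(v) for v in I[k,262]) for k in range(296,336,3)])
E
```

```text
30 [214.7 210.4 325.9 212.6]
20 [216.4 201.2 325.4 201.5]
10 [219.6 193.  323.  191.3]
5 [221.8 189.4 321.1 186.7]
0 [224.3 186.2 318.9 182.3]
-5 [227.3 183.4 316.3 178.4]
235 [(239, 241, 238), (239, 240, 238), (238, 240, 238), (239, 241, 238), (237, 240, 237), (238, 240, 237), (221, 226, 222), (175, 185, 183), (175, 184, 183), (175, 188, 186), (151, 37, 31), (164, 34, 34), (153, 59, 53), (108, 106, 97), (75, 72, 70)]
262 [(240, 241, 240), (240, 242, 240), (249, 251, 248), (19, 18, 19), (29, 30, 32), (173, 178, 172), (176, 181, 178), (178, 182, 175), (133, 101, 97), (155, 38, 34), (146, 40, 34), (155, 39, 33), (154, 40, 35), (159, 44, 41), (156, 39, 37)]
[(175, 41, 37), (170, 46, 41), (171, 43, 37), (171, 46, 44), (167, 44, 39), (168, 43, 40), (168, 45, 39), (170, 43, 41), (168, 46, 37), (175, 44, 39), (94, 88, 51), (100, 83, 46), (102, 85, 49), (99, 83, 45)]
235 [(244, 245, 244), (154, 156, 152), (163, 165, 164), (168, 170, 171), (129, 30, 25), (147, 148, 147), (247, 73, 69), (244, 78, 70), (244, 78, 71), (243, 77, 69), (251, 80, 72), (168, 40, 37), (157, 63, 57), (115, 113, 103), (83, 82, 78)]
262 [(244, 245, 244), (57, 59, 61), (113, 28, 26), (127, 134, 135), (121, 53, 49), (243, 77, 70), (244, 74, 66), (169, 45, 40), (102, 26, 26), (112, 32, 29), (112, 33, 32), (156, 41, 35), (168, 46, 40), (170, 46, 42), (170, 46, 40)]
[(195, 43, 41), (187, 44, 40), (190, 51, 47), (190, 49, 46), (188, 45, 40), (190, 52, 46), (188, 48, 42), (189, 51, 45), (185, 43, 39), (246, 206, 72), (106, 87, 48), (108, 89, 51), (108, 91, 53), (108, 89, 51)]
```

drive_tool --increments '[[[-1, 0, 0, 0, 0], [-1, 0, 0, 0, 0]]]' --squeeze 8

```text
time_s: 10.0
tcp_pos: [0.5387, -0.2568, 0.2462]
eef_rot: [-180.0, 0.0, -135.7]
contact_force: [-0.6, -0.2, -4.7]
gripper_width: 0.0181
gripper_force: 8.0
```

```bash
cat >> h.py <<'E'
def edges():
    s=r.get_state();im=capture("wrist");c=im[:,252:270].astype(float).mean(1)
    red=c[:,0]/(c[:,1:].mean(1)+1)
    k=range(176,236,2)
    print("t",s['time_s'],"pos",s['tcp_pos'].round(4),"F",s['contact_force'].round(1),"grip",round(s['gripper_force'],1),[(i,int(c[i,0]),round(red[i],1)) for i in k])
E
python3 -c "
from h import *
edges()"
```

```text
t 10.0 pos [ 0.5387 -0.2568  0.2462] F [-0.6 -0.2 -4.7] grip 8.0 [(176, 244, np.float64(1.0)), (178, 244, np.float64(1.0)), (180, 246, np.float64(1.0)), (182, 182, np.float64(1.0)), (184, 132, np.float64(1.0)), (186, 120, np.float64(2.6)), (188, 116, np.float64(3.8)), (190, 193, np.float64(3.5)), (192, 131, np.float64(1.0)), (194, 134, np.float64(1.0)), (196, 124, np.float64(4.7)), (198, 247, np.float64(3.7)), (200, 243, np.float64(3.3)), (202, 243, np.float64(3.4)), (204, 245, np.float64(3.4)), (206, 180, np.float64(3.7)), (208, 173, np.float64(3.8)), (210, 173, np.float64(3.8)), (212, 108, np.float64(3.6)), (214, 111, np.float64(3.7)), (216, 112, np.float64(3.6)), (218, 112, np.float64(3.7)), (220, 113, np.float64(3.6)), (222, 126, np.float64(3.7)), (224, 155, np.float64(4.0)), (226, 161, np.float64(3.9)), (228, 167, np.float64(3.9)), (230, 170, np.float64(3.9)), (232, 170, np.float64(3.9)), (234, 170, np.float64(4.0))]
```

drive_tool --increments '[[[-1, 0, 0, 0, 0], [-1, 0, 0, 0, 0]]]' --squeeze 6.5

```text
time_s: 10.3
tcp_pos: [0.5387, -0.2567, 0.2462]
eef_rot: [180.0, 0.0, -135.7]
contact_force: [0.3, 0.2, -4.6]
gripper_width: 0.018
gripper_force: 6.5
```

```bash
python3 -c "
from h import *
edges()"
```

```text
t 10.3 pos [ 0.5387 -0.2567  0.2462] F [ 0.3  0.2 -4.6] grip 6.5 [(176, 250, np.float64(1.0)), (178, 58, np.float64(1.0)), (180, 149, np.float64(1.0)), (182, 129, np.float64(2.3)), (184, 125, np.float64(3.9)), (186, 126, np.float64(3.9)), (188, 188, np.float64(1.5)), (190, 143, np.float64(1.0)), (192, 145, np.float64(1.0)), (194, 119, np.float64(5.1)), (196, 227, np.float64(4.1)), (198, 243, np.float64(3.5)), (200, 243, np.float64(3.4)), (202, 243, np.float64(3.5)), (204, 245, np.float64(3.5)), (206, 186, np.float64(3.8)), (208, 175, np.float64(3.8)), (210, 125, np.float64(3.7)), (212, 115, np.float64(3.7)), (214, 116, np.float64(3.7)), (216, 117, np.float64(3.7)), (218, 117, np.float64(3.6)), (220, 118, np.float64(3.6)), (222, 117, np.float64(3.7)), (224, 147, np.float64(3.8)), (226, 161, np.float64(4.0)), (228, 166, np.float64(4.0)), (230, 173, np.float64(4.0)), (232, 172, np.float64(3.9)), (234, 172, np.float64(3.9))]
```

```bash
cat >> h.py <<'E'
from scipy.optimize import least_squares
def fit(top,base,lid):
    m=camera_model("wrist");s=r.get_state()
    f=lambda x:pred(m,s,x[0],[(-.025,.006+x[2]),(-.025,-.028+x[2]),(-.033,-.028+x[2])],x[1])[:,1]-[top,base,lid]
    print("tilt,u0,dn",least_squares(f,[5,.003,0],x_scale=[5,.003,.003]).x)
    g=lambda x:pred(m,s,x[0],[(-.025,.006),(-.025,-.028)],x[1])[:,1]-[top,base]
    print("tilt,u0",least_squares(g,[5,.003],x_scale=[5,.003]).x)
E
python3 -c "
from h import *
fit(223.3,209.5,195);fit(221.8,211,196.8)"
```

```text
tilt,u0,dn [9.72070576e+00 3.54422292e-03 4.95978750e-03]
tilt,u0 [9.35942258e+00 4.59956799e-03]
tilt,u0,dn [1.20015604e+01 4.10799253e-03 1.46835185e-03]
tilt,u0 [1.19186359e+01 4.35834885e-03]
```

drive_tool --increments '[[[-1, 0, 0, 0, 0], [-1, 0, 0, 0, 0]]]' --squeeze 5.5

```text
time_s: 10.6
tcp_pos: [0.5387, -0.2567, 0.2462]
eef_rot: [180.0, -0.0, -135.7]
contact_force: [-0.4, 0.8, -4.7]
gripper_width: 0.0181
gripper_force: 5.5
```

```bash
python3 -c "
from h import *
edges()"
```

```text
t 10.6 pos [ 0.5387 -0.2567  0.2462] F [-0.4  0.8 -4.7] grip 5.5 [(176, 146, np.float64(4.0)), (178, 146, np.float64(3.9)), (180, 145, np.float64(3.9)), (182, 200, np.float64(3.4)), (184, 165, np.float64(1.0)), (186, 167, np.float64(1.0)), (188, 167, np.float64(1.0)), (190, 204, np.float64(1.0)), (192, 153, np.float64(4.8)), (194, 248, np.float64(3.5)), (196, 245, np.float64(3.5)), (198, 245, np.float64(3.5)), (200, 245, np.float64(3.5)), (202, 245, np.float64(3.5)), (204, 246, np.float64(3.5)), (206, 204, np.float64(3.9)), (208, 121, np.float64(3.6)), (210, 128, np.float64(3.6)), (212, 128, np.float64(3.6)), (214, 129, np.float64(3.7)), (216, 130, np.float64(3.6)), (218, 130, np.float64(3.8)), (220, 130, np.float64(3.7)), (222, 130, np.float64(3.7)), (224, 137, np.float64(3.8)), (226, 164, np.float64(4.0)), (228, 175, np.float64(4.1)), (230, 179, np.float64(4.1)), (232, 182, np.float64(4.0)), (234, 182, np.float64(4.0))]
```

```bash
python3 -c "
from h import *
np.set_printoptions(precision=3,suppress=True)
fit(225,207,192.8)
s,d=camera_model('scene'),camera_model('side')
for p in((245,149),(285,168)):print('brush',onz(s,p,.01))
for p in((334,192),(325,230)):print('brush side',onz(d,p,.01))
print('lid',onz(s,(300,193),.01),onz(d,(295,257),.01))
print('base corners',[onz(s,p,.055) for p in((193,188),(231,210),(247,171),(212,160))])"
```

```text
tilt,u0,dn [5.865 0.004 0.002]
tilt,u0 [5.719 0.005]
brush [ 0.33  -0.305  0.01 ]
brush [ 0.313 -0.115  0.01 ]
brush side [ 0.32  -0.312  0.01 ]
brush side [ 0.314 -0.128  0.01 ]
lid [0.378 0.    0.01 ] [0.373 0.005 0.01 ]
base corners [array([ 0.63 , -0.303,  0.055]), array([ 0.617, -0.132,  0.055]), array([ 0.446, -0.199,  0.055]), array([ 0.487, -0.341,  0.055])]
```

```bash
python3 -c "
from h import *
go((.51,-.07,.25),-135.7)"
```

```text
t 10.65 pos [ 0.5386 -0.2568  0.2462] yaw -135.72 w 0.0182 shift [-0.916  1.281 -0.032] roll -0.0001 F [-0.3  0.3 -4.6]
```

drive_tool --increments '[[[-1, 0, 0, 0, 0], [-1, 0, 0, -0.05, 0], [-1, 0, 0, -0.12, 0]]]' --squeeze 14

```text
time_s: 11.02
tcp_pos: [0.5387, -0.2568, 0.2611]
eef_rot: [180.0, -0.0, -135.7]
contact_force: [0.3, -0.9, -4.0]
gripper_width: 0.0178
gripper_force: 14.0
```

drive_tool --increments '[[[-1, -0.1, 0.15, 0, 0], [-1, -0.3, 0.4, 0, 0], [-1, -0.5, 0.7, 0, 0], [-1, -0.65, 0.92, 0, 0], [-1, -0.7, 1, 0, 0]]]'

```text
time_s: 11.65
tcp_pos: [0.5146, -0.1102, 0.2612]
eef_rot: [-180.0, 0.1, -135.6]
contact_force: [1.1, 0.2, -3.9]
gripper_width: 0.0181
gripper_force: 14.0
```

drive_tool --increments '[[[-1, -0.12, 0.15, 0.1, 0], [-1, -0.216, 0.281, 0.3, 0], [-1, -0.216, 0.281, 0.55, 0], [-1, -0.216, 0.281, 0.8, 0], [-1, -0.216, 0.281, 0.98, 0]]]'

```text
time_s: 12.28
tcp_pos: [0.5096, -0.07, 0.142]
eef_rot: [180.0, -0.0, -135.7]
contact_force: [0.3, -0.9, -4.7]
gripper_width: 0.018
gripper_force: 14.0
```

drive_tool --increments '[[[-1, 0, 0, 0.06, 0], [-1, 0, 0, 0.08, 0], [-1, 0, 0, 0.09, 0]]]'

```text
time_s: 12.65
tcp_pos: [0.5107, -0.0699, 0.133]
eef_rot: [-179.9, 0.1, -135.7]
contact_force: [0.5, -0.5, -3.8]
gripper_width: 0.0178
gripper_force: 14.0
```

```bash
python3 -c "
from h import *
go((.51,-.07,.12),-135.7);edges()"
```

```text
t 12.65 pos [ 0.5107 -0.0699  0.133 ] yaw -135.71 w 0.0178 shift [0.005 0.004 0.109] roll -0.0 F [ 0.5 -0.5 -3.8]
t 12.65 pos [ 0.5107 -0.0699  0.133 ] F [ 0.5 -0.5 -3.8] grip 14.0 [(176, 116, np.float64(3.9)), (178, 115, np.float64(4.2)), (180, 180, np.float64(1.9)), (182, 133, np.float64(1.0)), (184, 133, np.float64(1.0)), (186, 129, np.float64(1.0)), (188, 157, np.float64(1.0)), (190, 113, np.float64(5.4)), (192, 176, np.float64(4.1)), (194, 220, np.float64(4.1)), (196, 218, np.float64(4.2)), (198, 218, np.float64(4.2)), (200, 218, np.float64(4.2)), (202, 218, np.float64(4.3)), (204, 215, np.float64(4.3)), (206, 141, np.float64(4.1)), (208, 98, np.float64(3.6)), (210, 99, np.float64(3.7)), (212, 99, np.float64(3.8)), (214, 100, np.float64(3.8)), (216, 100, np.float64(3.8)), (218, 100, np.float64(3.8)), (220, 101, np.float64(3.7)), (222, 100, np.float64(3.9)), (224, 101, np.float64(3.8)), (226, 119, np.float64(4.0)), (228, 133, np.float64(4.0)), (230, 135, np.float64(4.1)), (232, 138, np.float64(4.1)), (234, 138, np.float64(4.1))]
```

drive_tool --increments '[[[-1, 0, 0, 0.02, 0], [-1, 0, 0, 0.04, 0], [-1, 0, 0, 0.06, 0], [-1, 0, 0, 0.075, 0]]]' --squeeze 9

```text
time_s: 13.2
tcp_pos: [0.5102, -0.0699, 0.1232]
eef_rot: [-180.0, 0.0, -135.7]
contact_force: [0.7, 1.5, 5.5]
gripper_width: 0.018
gripper_force: 9.0
```

drive_tool --increments '[[[-1, 0, 0, 0.01, 0], [-1, 0, 0, 0.02, 0], [-1, 0, 0, 0.03, 0]]]'

```text
time_s: 13.58
tcp_pos: [0.513, -0.0692, 0.1221]
eef_rot: [-179.8, 0.3, -135.6]
contact_force: [-0.7, 4.7, 13.3]
gripper_width: 0.0183
gripper_force: 9.1
```

drive_tool --increments '[[[-0.3, 0, 0, -0.01, 0], [-0.3, 0, 0, -0.02, 0], [-0.3, 0, 0, -0.02, 0], [-0.3, 0, 0, -0.02, 0]]]'

```text
time_s: 14.08
tcp_pos: [0.5099, -0.0701, 0.1219]
eef_rot: [180.0, -0.0, -135.7]
contact_force: [-0.2, 0.2, 0.2]
gripper_width: 0.0308
gripper_force: 0.0
```

```bash
python3 -c "
from h import *
go((.51,-.07,.12),-135.7);edges();im=capture('wrist');np.save('b2.npy',im)
for rr in (212,218,222,230): print(rr,[(i,int(im[rr,i,0]),int(im[rr,i,1])) for i in range(228,292,2)])
c=im[:,252:270].astype(float).mean(1);print([(i,int(c[i,0]),int(c[i,1])) for i in range(300,332,2)])"
```

```text
t 14.075 pos [ 0.5099 -0.0701  0.1219] yaw -135.73 w 0.0308 shift [-0.001  0.     0.016] roll -0.0001 F [-0.2  0.2  0.2]
t 14.075 pos [ 0.5099 -0.0701  0.1219] F [-0.2  0.2  0.2] grip 0.0 [(176, 124, np.float64(4.0)), (178, 125, np.float64(4.0)), (180, 125, np.float64(3.9)), (182, 124, np.float64(3.9)), (184, 172, np.float64(3.6)), (186, 142, np.float64(1.0)), (188, 143, np.float64(1.0)), (190, 144, np.float64(1.0)), (192, 139, np.float64(1.0)), (194, 146, np.float64(1.0)), (196, 188, np.float64(1.3)), (198, 125, np.float64(4.3)), (200, 225, np.float64(3.7)), (202, 223, np.float64(4.2)), (204, 177, np.float64(4.3)), (206, 141, np.float64(4.0)), (208, 142, np.float64(4.0)), (210, 142, np.float64(4.0)), (212, 143, np.float64(4.0)), (214, 123, np.float64(3.9)), (216, 104, np.float64(3.7)), (218, 104, np.float64(3.9)), (220, 104, np.float64(3.9)), (222, 104, np.float64(3.7)), (224, 105, np.float64(3.7)), (226, 106, np.float64(3.6)), (228, 106, np.float64(3.7)), (230, 106, np.float64(3.7)), (232, 106, np.float64(3.7)), (234, 106, np.float64(3.8))]
212 [(228, 229, 60), (230, 142, 34), (232
[... 1574 characters left out ...]
 (236, 143, 37), (238, 142, 36), (240, 142, 39), (242, 166, 42), (244, 94, 22), (246, 103, 31), (248, 106, 30), (250, 104, 28), (252, 108, 36), (254, 105, 25), (256, 106, 24), (258, 105, 27), (260, 104, 24), (262, 104, 24), (264, 106, 28), (266, 107, 29), (268, 107, 28), (270, 106, 28), (272, 107, 31), (274, 106, 28), (276, 103, 26), (278, 105, 29), (280, 145, 38), (282, 144, 37), (284, 141, 32), (286, 142, 31), (288, 145, 37), (290, 18, 26)]
[(300, 167, 43), (302, 168, 44), (304, 167, 43), (306, 167, 43), (308, 167, 42), (310, 167, 43), (312, 167, 43), (314, 168, 44), (316, 167, 43), (318, 167, 43), (320, 167, 43), (322, 167, 43), (324, 169, 42), (326, 86, 80), (328, 92, 77), (330, 92, 77)]
```

```bash
python3 -c "
from h import *
np.set_printoptions(precision=4,suppress=True)
m=camera_model('wrist');s=r.get_state();R=Ro.from_euler('xyz',s['eef_rot'],degrees=True).as_matrix()
for p,z in(((261,214.3),.1),((261,199),.1),((261,213.6),.1),((244.5,218),.105),((277.3,218),.105)): print(p,R.T@(onz(m,p,z)-s['tcp_pos']))
im=np.load('b2.npy');print([(i,int(im[i,261,0])) for i in range(234,262,1)])
"
```

```text
(261, 214.3) [ 0.0131 -0.0015  0.0219]
(261, 199) [ 0.0222 -0.0015  0.0219]
(261, 213.6) [ 0.0135 -0.0015  0.0219]
(244.5, 218) [ 0.0129 -0.0105  0.0169]
(277.3, 218) [0.0129 0.0074 0.0169]
[(234, 107), (235, 109), (236, 111), (237, 120), (238, 130), (239, 140), (240, 146), (241, 153), (242, 157), (243, 161), (244, 166), (245, 166), (246, 168), (247, 166), (248, 168), (249, 169), (250, 168), (251, 168), (252, 166), (253, 166), (254, 169), (255, 167), (256, 167), (257, 168), (258, 166), (259, 169), (260, 167), (261, 170)]
```

drive_tool --increments '[[[-0.3, -0.05, -0.0125, 0, 0], [-0.3, -0.096, -0.0125, 0.015, 0], [-0.3, -0.096, -0.0125, 0.025, 0], [-0.3, -0.096, -0.0125, 0.025, 0]]]'

```text
time_s: 14.68
tcp_pos: [0.5191, -0.0629, 0.1187]
eef_rot: [180.0, -0.0, -135.7]
contact_force: [0.0, 0.4, 0.2]
gripper_width: 0.0305
gripper_force: 0.0
```

drive_tool --increments '[[[-1, 0, 0, 0, 0], [-1, 0, 0, 0, 0], [-1, 0, 0, 0, 0], [-1, 0, 0, 0, 0]]]' --squeeze 35

```text
time_s: 15.18
tcp_pos: [0.5191, -0.063, 0.1189]
eef_rot: [180.0, -0.0, -135.7]
contact_force: [-0.8, 0.8, -0.8]
gripper_width: 0.0173
gripper_force: 35.0
```

```bash
python3 -c "
from h import *
np.set_printoptions(precision=4,suppress=True)
go((.51,-.07,.12),-135.7)
m=camera_model('wrist');s=r.get_state();R=Ro.from_euler('xyz',s['eef_rot'],degrees=True).as_matrix()
im=capture('wrist');c=im[:,255:268].astype(float).mean(1);print([(i,int(c[i,0]),int(c[i,1])) for i in range(165,246)])
for x,z in((.025,.134),(.025,.1),(.033,.1)): print(proj(m,[s['tcp_pos']+R@np.array([x,0,s['tcp_pos'][2]-z])]))
"
```

```text
t 15.175 pos [ 0.5191 -0.063   0.1189] yaw -135.73 w 0.0173 shift [ 0.095  0.011 -0.009] roll -0.0001 F [-0.8  0.8 -0.8]
[(165, 124, 32), (166, 126, 32), (167, 154, 40), (168, 189, 101), (169, 141, 145), (170, 144, 141), (171, 144, 140), (172, 143, 140), (173, 143, 140), (174, 138, 134), (175, 144, 140), (176, 148, 145), (177, 182, 179), (178, 151, 83), (179, 124, 26), (180, 140, 34), (181, 211, 55), (182, 230, 61), (183, 223, 55), (184, 221, 53), (185, 221, 53), (186, 221, 53), (187, 221, 53), (188, 221, 53), (189, 221, 53), (190, 221, 53), (191, 221, 54), (192, 221, 53), (193, 221, 53), (194, 223, 54), (195, 225, 55), (196, 141, 34), (197, 119, 31), (198, 122, 30), (199, 122, 30), (200, 124, 32), (201, 124, 32), (202, 125, 34), (203, 125, 33), (204, 125, 31), (205, 126, 31), (206, 127, 33), (207, 128, 33), (208, 127, 32), (209, 128, 32), (210, 123, 32), (211, 120, 31), (212, 112, 28), (213, 111, 29), (214, 107, 29), (215, 111, 28), (216, 119, 31), (217, 128, 33), (218, 137, 34), (219, 139, 35), (220, 140, 34), (221, 141, 36), (222, 141, 36), (223, 141, 35), (224, 142, 35), (225, 142, 35), (226, 142, 34), (227, 143, 36), (228, 142, 35), (229, 143, 35), (230, 142, 34), (231, 143, 35), (232, 142, 34), (233, 143, 35), (234, 143, 36), (235, 142, 34), (236, 141, 33), (237, 142, 35), (238, 142, 35), (239, 142, 34), (240, 143, 36), (241, 143, 35), (242, 142, 34), (243, 143, 35), (244, 142, 34), (245, 144, 37)]
[[264.6266 218.9765]]
[[263.8166 195.6705]]
[[263.881  181.4035]]
```

drive_tool --increments '[[[-1, 0, 0, -0.1, 0], [-1, 0, 0, -0.4, 0], [-1, 0, 0, -0.8, 0], [-1, 0, 0, -1, 0], [-1, 0, 0, -1, 0]]]'

```text
time_s: 15.85
tcp_pos: [0.5203, -0.0628, 0.2412]
eef_rot: [-179.9, 0.2, -135.7]
contact_force: [0.1, -0.0, -4.8]
gripper_width: 0.0181
gripper_force: 35.0
```

```bash
python3 -c "
from h import *
np.set_printoptions(precision=4,suppress=True)
m=camera_model('wrist');s=r.get_state();R=Ro.from_euler('xyz',s['eef_rot'],degrees=True).as_matrix()
im=capture('wrist')
for k in(202,206,225,230): print(k,[(i,int(im[k,i,0])) for i in list(range(240,252))+list(range(272,288))])
for x,z in((.025,0.015),(.025,-.015)): print(proj(m,[s['tcp_pos']+R@np.array([x,y,s['tcp_pos'][2]-(s['tcp_pos'][2]-.119+.117-z)]) for y in(-.009,.009)]))
tx=R[:,0]
go((.539,-.2537,.24),-135.5); go(np.array([.539,-.2537,.24])-.09*tx,-135.5)
"
```

```text
202 [(240, 222), (241, 223), (242, 224), (243, 220), (244, 141), (245, 132), (246, 127), (247, 128), (248, 124), (249, 127), (250, 124), (251, 124), (272, 124), (273, 118), (274, 115), (275, 107), (276, 101), (277, 99), (278, 133), (279, 142), (280, 140), (281, 142), (282, 139), (283, 142), (284, 142), (285, 137), (286, 141), (287, 137)]
206 [(240, 138), (241, 142), (242, 138), (243, 120), (244, 137), (245, 133), (246, 127), (247, 130), (248, 127), (249, 125), (250, 126), (251, 126), (272, 127), (273, 126), (274, 114), (275, 111), (276, 106), (277, 98), (278, 111), (279, 145), (280, 145), (281, 142), (282, 141), (283, 142), (284, 143), (285, 142), (286, 140), (287, 140)]
225 [(240, 136), (241, 102), (242, 125), (243, 129), (244, 130), (245, 135), (246, 138), (247, 142), (248, 144), (249, 141), (250, 141), (251, 140), (272, 144), (273, 142), (274, 141), (275, 137), (276, 132), (277, 132), (278, 126), (279, 117), (280, 111), (281, 144), (282, 143), (283, 140), (284, 141), (285, 144), (286, 140), (287, 141)]
230 [(240, 48), (241, 109), (242, 124), (243, 128), (244, 131), (245, 137), (246, 139), (247, 143), (248, 142), (249, 142), (250, 141), (251, 142), (272, 142), (273, 144), (274, 143), (275, 137), (276, 131), (277, 131), (278, 127), (279, 115), (280, 74), (281, 22), (282, 26), (283, 21), (284, 62), (285, 132), (286, 105), (287, 106)]
[[247.0881 196.7556]
 [280.6702 196.7924]]
[[244.4488 217.2561]
 [284.7402 217.2992]]
t 15.9 pos [ 0.5192 -0.0629  0.2392] yaw -135.74 w 0.0176 shift [ 0.992 -1.254 -0.007] roll -0.0007 F [-0.  -0.3 -5.1]
t 15.9 pos [ 0.5192 -0.0629  0.2392] yaw -135.74 w 0.0176 shift [ 0.242 -1.254 -0.009] roll -0.0007 F [-0.  -0.3 -5.1]
```

drive_tool --increments '[[[-1, 0.05, -0.2, 0, -0.0007], [-1, 0.15, -0.5, 0, -0.0007], [-1, 0.24, -0.8, 0, -0.0007], [-1, 0.24, -1, 0, -0.0007]]]'

```text
time_s: 16.4
tcp_pos: [0.5818, -0.1704, 0.2364]
eef_rot: [179.8, -0.1, -135.5]
contact_force: [1.2, 1.0, -4.8]
gripper_width: 0.0176
gripper_force: 35.0
```

drive_tool --increments '[[[-1, 0, -0.1, 0, 0], [-1, 0, -0.25, 0, 0], [-1, 0, -0.25, 0, 0], [-1, 0, -0.25, 0, 0]]]'

```text
time_s: 16.9
tcp_pos: [0.6033, -0.1901, 0.2387]
eef_rot: [180.0, -0.0, -135.5]
contact_force: [-0.2, -0.2, -4.2]
gripper_width: 0.0174
gripper_force: 35.0
```

```bash
python3 -c "
from h import *
np.set_printoptions(precision=4,suppress=True)
s=r.get_state();m=camera_model('wrist');im=capture('wrist');R=Ro.from_euler('xyz',s['eef_rot'],degrees=True).as_matrix()
print(proj(m,[(.525,-.267,.078),(.552,-.241,.078)]))
g=cv2.cvtColor(im,cv2.COLOR_RGB2GRAY);_,l,st,c=cv2.connectedComponentsWithStats((g<90).astype(np.uint8))
P=[]
for a,b in zip(st,c):
    if 25<a[4]<300 and 225<b[0]<300 and b[1]<200: P.append(onz(m,b,.078));print(a,b,P[-1],R.T@(P[-1]-s['tcp_pos']))
d=P[1]-P[0];print(np.linalg.norm(d),np.degrees(np.arctan2(d[1],d[0])),(P[0]+P[1])/2)
go((P[0]+P[1])/2+.0016*R[:,1],-135.5)
"
```

```text
[[262.4588  56.5401]
 [261.8931 100.3538]]
[257  53  10  11  84] [261.4762  57.7381] [ 0.5263 -0.2669  0.078 ] [ 0.1087 -0.0009  0.1607]
[257  98  10   9  68] [261.6324 101.7794] [ 0.5531 -0.2403  0.078 ] [ 0.071  -0.0007  0.1607]
[234 151  55   3 162] [260.8333 152.0123] [ 0.5868 -0.208   0.078 ] [ 0.0243 -0.0014  0.1607]
0.03775903077909783 44.88442585784288 [ 0.5397 -0.2536  0.078 ]
t 16.95 pos [ 0.6032 -0.19    0.2389] yaw -135.45 w 0.0177 shift [0.749 0.006 1.341] roll 0.0001 F [ 0.1 -0.1 -4.3]
```

drive_tool --increments '[[[-1, 0.2, 0, 0, 0], [-1, 0.5, 0.003, 0, 0], [-1, 0.7, 0.006, 0, 0], [-1, 0.749, 0.006, 0.05, 0], [-1, 0.749, 0.006, 0.1, 0]]]'

```text
time_s: 17.58
tcp_pos: [0.5387, -0.2532, 0.2269]
eef_rot: [-180.0, 0.0, -135.5]
contact_force: [-0.4, 0.1, -5.1]
gripper_width: 0.0179
gripper_force: 35.0
```

drive_tool --increments '[[[-1, 0, 0, 0.08, 0], [-1, 0, 0, 0.14, 0], [-1, 0, 0, 0.17, 0], [-1, 0, 0, 0.17, 0]]]' --squeeze 20

```text
time_s: 18.08
tcp_pos: [0.539, -0.2527, 0.2061]
eef_rot: [180.0, -0.0, -135.4]
contact_force: [0.6, -0.1, -4.3]
gripper_width: 0.0178
gripper_force: 20.0
```

```bash
python3 -c "
from h import *
go((.5386,-.2525,.201),-135.3)"
```

```text
t 18.075 pos [ 0.539  -0.2527  0.2061] yaw -135.45 w 0.0178 shift [0.001 0.004 0.043] roll -0.0004 F [ 0.6 -0.1 -4.3]
```

Now feel downwards in small steps.

drive_tool --increments '[[[-1, 0, 0, 0.02, 0], [-1, 0, 0, 0.04, 0], [-1, 0, 0, 0.06, 0], [-1, 0, 0, 0.06, 0]]]'

```text
time_s: 18.58
tcp_pos: [0.5388, -0.2529, 0.1992]
eef_rot: [180.0, -0.0, -135.5]
contact_force: [-0.2, 0.0, -4.5]
gripper_width: 0.0183
gripper_force: 20.0
```

drive_tool --increments '[[[-1, 0, 0, 0.015, 0], [-1, 0, 0, 0.03, 0], [-1, 0, 0, 0.042, 0], [-1, 0, 0, 0.042, 0]]]'

```text
time_s: 19.08
tcp_pos: [0.5389, -0.2529, 0.1942]
eef_rot: [180.0, -0.0, -135.5]
contact_force: [-1.1, -0.8, -4.5]
gripper_width: 0.0175
gripper_force: 20.0
```

drive_tool --increments '[[[-1, 0, 0, 0.012, 0], [-1, 0, 0, 0.024, 0], [-1, 0, 0, 0.034, 0]]]'

```text
time_s: 19.45
tcp_pos: [0.5389, -0.2529, 0.1901]
eef_rot: [180.0, -0.0, -135.5]
contact_force: [0.7, -0.5, -4.4]
gripper_width: 0.0177
gripper_force: 20.0
```

drive_tool --increments '[[[-1, 0, 0, 0.008, 0], [-1, 0, 0, 0.016, 0], [-1, 0, 0, 0.024, 0], [-1, 0, 0, 0.024, 0]]]'

```text
time_s: 19.95
tcp_pos: [0.5392, -0.253, 0.1889]
eef_rot: [-179.9, 0.0, -135.4]
contact_force: [-3.0, 3.4, 6.7]
gripper_width: 0.0176
gripper_force: 20.0
```

It touches down at TCP z 0.189, exactly the fully-home height. Release and withdraw.

drive_tool --increments '[[[-1, 0, 0, -0.012, 0], [-0.2, 0, 0, -0.012, 0], [-0.2, 0, 0, -0.012, 0], [-0.2, 0, 0, -0.012, 0], [-0.2, 0, 0, -0.012, 0]]]'

```text
time_s: 20.58
tcp_pos: [0.539, -0.253, 0.1889]
eef_rot: [-180.0, 0.0, -135.5]
contact_force: [-0.3, -0.0, 0.5]
gripper_width: 0.035
gripper_force: 0.0
```

drive_tool --increments '[[[-0.2, 0, 0, -0.15, 0], [-0.2, 0, 0, -0.4, 0], [-0.2, 0, 0, -0.8, 0], [-0.2, 0, 0, -1, 0], [-0.2, 0, 0, -1, 0]]]'

```text
time_s: 21.2
tcp_pos: [0.5399, -0.2532, 0.3113]
eef_rot: [-179.8, 0.1, -135.5]
contact_force: [1.0, -0.3, -1.0]
gripper_width: 0.035
gripper_force: 0.0
```

```bash
python3 -c "
from h import *
np.set_printoptions(precision=4,suppress=True)
go((.5389,-.2529,.189),-135.5)
from functools import reduce
C={}
for n in('scene','side'):
    im=capture(n);m=camera_model(n);h=cv2.cvtColor(im,cv2.COLOR_RGB2HSV)
    M=(((h[...,0]<6)|(h[...,0]>174))&(h[...,1]>150)&(h[...,2]>60)).astype(np.uint8)
    e=proj(m,[(.5385,-.253,.19),(.5385,-.253,.187),(.5385,-.253,.07)]);print(n,'pred',e)
    _,l,st,c=cv2.connectedComponentsWithStats(M)
    print([(a.tolist(),b.round(1).tolist()) for a,b in zip(st[1:],c[1:]) if a[4]>25 and np.linalg.norm(b-e[0])<60])
w=capture('wrist');m=camera_model('wrist')
h=cv2.cvtColor(w,cv2.COLOR_RGB2HSV);M=(((h[...,0]<6)|(h[...,0]>174))&(h[...,1]>150)&(h[...,2]>60)).astype(np.uint8)
_,l,st,c=cv2.connectedComponentsWithStats(M);print([(a.tolist(),b.round(1)) for a,b in zip(st[1:],c[1:]) if a[4]>300], proj(m,[(.5389,-.2529,.17),(.5389,-.2529,.182)]))
"
```

```text
t 21.2 pos [ 0.5399 -0.2532  0.3113] yaw -135.46 w 0.035 shift [0.006 0.012 1.019] roll 0.0001 F [ 1.  -0.3 -1. ]
scene pred [[216.8116 154.3299]
 [216.8904 154.93  ]
 [219.7312 176.5765]]
[([207, 148, 21, 19, 247], [216.9, 157.8]), ([211, 171, 15, 5, 39], [218.3, 173.6])]
side pred [[270.8465 144.0435]
 [270.797  144.8391]
 [268.9973 173.7916]]
[([260, 138, 22, 19, 278], [270.7, 147.7]), ([259, 160, 22, 10, 106], [269.5, 165.2]), ([228, 183, 6, 5, 28], [230.3, 185.0])]
[([226, 146, 70, 74, 3902], array([260.3, 181. ])), ([423, 155, 78, 72, 940], array([456.5, 186.2]))] [[261.7468 182.6854]
 [261.8226 186.2614]]
```

```bash
python3 -c "
from plant import job
print(job.close_job())"
```

```text
the job is handed in; nothing more can be done
None
```

The red jar is seated upright and fully home on the mixer base pegs and released. The other two jars stayed in the carton, nothing else on the table was handled, and the job was handed in at about 21 s.

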